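Set a core drill's slip-clutch collar and lock it

TASK

Turn the clutch collar on the core-drill gear head clockwise (seen from above) until its white pointer clicks in at setting 6 on the scale; the marks run from 1, beside the small stop stud, up to 10, and marks 5 and 10 are long. Then swing the small locking latch over and press it down until it snaps fully home between the collar's lugs, and let go. Leave the other things on the bench where they are.

Things in the scene. Friction and masses are not known exactly. Their poses are not given: they have to be found in the camera images.
- gearhead: fixed aluminium gear head, nose up, on a 180 x 150 mm bench plate; origin on the work surface under the collar's axis, z up. Housing 124 mm across, dark scale deck 80 mm high. Along +x a motor flange reaches 85 mm out (79 mm high), along -x a latch bracket 92 mm out (80 mm high; cheeks 28 mm wide up to 107 mm). A 34 mm thick spindle rises through the collar to 150 mm high
- collar (a joint): clutch collar's angle, rad, growing clockwise seen from above; spring detents every 0.5236 rad, each taking about 0.25 N m; setting k is at (k-1)*0.5236, so 6 is 2.618; range -0.12 to 4.83. White marks on the deck, radius 47 to 60 mm: mark k lies 135 - 30*(k-1) degrees from gearhead's +x towards +y (6 at -15)
- collar_grip (a point): point on the collar's vertical axis, 110 mm high, half-way up its knurled grip: a dark steel cylinder 50 mm in diameter, 90 to 130 mm high. Below it a flange with 12 lugs, 88 mm across, lug tops 92 mm high; the pointer is a 6 mm wide white line on one lug and up the grip
- latch (a joint): angle of the locking latch in rad: 0 when fully home (flat, its tongue between two lugs), growing as it swings up and outwards, 2.0 at its open stop, where it leans outwards. A spring catch holds it off at about 0.4 until it is pressed down with some 5 to 12 N
- latch_hinge (a point): centre of the latch's hinge pin, 100 mm high, 82 mm from the collar's axis on the gear head's -x side; the pin lies along the gear head's y
- latch_paddle (a point): top face of the latch's thumb paddle (24 mm wide, 14 mm long), 29 mm from the hinge along the 46 mm long, 12 mm wide, 6 mm thick flat steel latch arm, and 4 mm off its mid-plane; when home it is 104 mm high
- core_bit: bystander: small upright steel core bit, 52 mm diameter, 105 mm high, origin at the centre of its underside
- grease_tin: bystander: closed grey tin, 72 mm diameter, 60 mm high, origin at the centre of its underside
- spanner: bystander: flat steel spanner 200 mm long, lying along its x, origin at the middle of its underside
- adapter: bystander: dark steel thread adapter, upright cylinder 44 mm diameter, 45 mm high, origin at the centre of its underside
There are look-alikes about, which are no part of the job. Of the things that look like the gearhead, the smallest one is meant.

How it is judged:
On the way:
1. the collar stands at setting 6 (within 0.12 rad) with the latch still open (more than 0.6 rad) (value of joint collar between 2.498 and 2.738 rad and value of joint latch above 0.6 rad), for 0.2 s.
At the end, for the whole second after the job is handed in: the collar rests in the detent of setting 6 (within 0.12 rad) and the latch is home in its catch (within 0.07 rad of flat), both at rest (value of joint collar between 2.498 and 2.738 rad and value of joint latch below 0.07 rad and velocity of joint collar between -0.1 and 0.1 rad/s and velocity of joint latch between -0.1 and 0.1 rad/s); the robot touches nothing.
It fails at once if a bystander is pushed more than 30 mm or tipped (distance of any of core_bit, grease_tin, spanner, adapter from where it was at the start of the episode above 0.03 m or angle between any of core_bit, grease_tin, adapter's own z axis and vertical above 0.5 rad).
It also fails if it takes over 58 s, if anything falls off the work surface, if the arm or the gripper's body presses on something with over 40 N, if the wrist force passes 120 N, or if a joint passes its speed limit or range.

ROBOT

A 6-joint arm with a two-finger parallel gripper is mounted at the origin on the work surface. World frame = base frame: x ahead of the robot, y to its left, z up, the work surface at z = 0. Lengths are in m, angles in rad, forces in N, time in s.
With the tool pointing down it reaches from about 0.4 to 0.825 m from the base axis. Payload 7 kg.
Tool frame: the origin (TCP) lies at the very end of the fingers, on their centre line; the grasp point (between the pads) lies 19 mm behind it (arm.pinch_z is the z of the grasp point in the tool frame, in m); z points along the fingers, y is the direction in which the jaws open and shut (so a half turn about z gives the same grasp; the last joint's range is limited). The gripper opens to 88 mm and grips with 3 to 60 N. Pads are 19 mm wide; open, the fingers measure 130 mm over their backs; the gripper's body (78 mm by 193 mm) begins 47 mm behind the grasp point.
Start: joints at [-0.847, 0.359, 0.012, 0, -1.224, -0.288], TCP at [0.285, -0.612, 0.227] pointing down, gripper open.
Joint ranges: [-3.07, 3.07], [-1.43, 2.12], [-1.02, 1.25], [-3.03, 1.67], [-3.05, -0], [-3.03, 3.03]. Speed limits (rad/s): [2.39, 2.39, 3.01, 3.14, 3.14, 3.14].

INTERFACE

Orientations are given as [roll, pitch, yaw] about the fixed x, y, z axes, in that order (R = Rz(yaw) Ry(pitch) Rx(roll)).
In Python, from station import arm gives the robot as it stands.
- The arm moves only by the tool drive_tool, never from a script. Its argument "targets" is a list of rows, each a list of 6 numbers: the shift along the world's x, y, z in units of 0.04 m (1.0 is 0.04 m), then the turn, a rotation vector about the world's x, y, z in units of 6 degrees (1.0 is 6 degrees). In form: [[x, y, z, wx, wy, wz], ...]. A call has 1 to 5 rows; each row shifts and turns the commanded pose from where the row before left it; what a row does not reach is not made up. A row lasts 1/8 s, in which the tool goes at most 62.5 mm and 10.7 degrees, less where a joint would pass 70% of its speed; a pose out of reach is approached as far as the arm can. A call with a number of a shift or a turn outside -1 to 1 is refused whole. A call with a gripper value outside its range is refused whole. "claw" is the opening, from 0 (shut) to 1 (fully open), set as the call begins (left out, the last holds). The fingers move at their own pace and stop on an object; "newtons" is the grip in N (left out, the last holds). Time passes only in rows, so rows that do not move let the fingers close. It gives the time, the measured TCP pose, the force and the opening at its end, in the units of the state.
- arm.get_state(): the state, without advancing time (a new reading comes with each control period).
- arm.grab_frame(name): name is "scene" or "top"; returns (picture, depth): 420x560x3 uint8, red, green, blue; 420x560 float32, m along the optical axis (not along the pixel's ray), 0 where there is no reading.
- arm.get_calibration(name): a dict with "mtx" (3x3 intrinsics, pixels), "dist_coeffs" ([k1, k2, p1, p2, k3] as OpenCV has them; the pictures are not rectified), "origin" and "rotation" of the camera in the world. Camera axes: x right, y up, looking along -z (the intrinsics and any distortion apply to the point x, -y, -z); pixel columns grow to the right and rows downward; lengths in m; the calibration is good to about 2 mm. A picture is of the moment at which its call begins. get_calibration takes no time and is no camera call.
- arm.job_done(): hands the job in, once; it reports no verdict.
Trained networks look in the newest picture that a camera, given by its name, has taken for a name from the list of things; names that differ only in an ending like _2 or _b are one class to them, and where a whole thing is asked for, a point or a joint stands for the part that bears it (a point fixed in the world has none). Each returns a list of dicts, best first, with "score" (0 to 1); they miss things now and then, are a little off and sometimes report something else, mostly with a low value. They report only what shows in the picture. A call takes as long as a camera call. They do not tell look-alikes from the thing itself.
- arm.search_frame(target, camera): "point" ([x, y, z] in m, in the coordinates of the camera as it stood for that picture, good to about 4 mm: the middle of the surface that is visible of it).
- arm.cut_out(target, camera): "pixels" (420x560 bool, what is visible of it).
- arm.landmark_of(target, camera): "point" ([x, y, z] in m, in the coordinates of the camera as it stood for that picture, good to about 4 mm: a listed point, or the origin of a listed thing).
The state is a dict: "t": time; "q": joint angles; "qd": joint speeds; "joint_efforts": joint torques, N m; "eef_pos": TCP position; "ee_rot": TCP orientation; "force": force on the tool from outside, world axes, zero at the start; "moment": the same for the moment, N m; "width": finger opening in m.
Only numpy, scipy, OpenCV 4.12 (cv2) and the standard library are available. Lean on these libraries where they do the work, as an engineer would, in place of code of your own. Each camera call takes 0.05 s, during which the arm holds its last target. There are 200 camera calls.

## Working session

There is one attempt and no reset: what is moved stays moved. The work goes in short steps, Python scripts to look and compute and a tool call to move; the robot and the scene stay as the last step left them, time stands still between calls to the robot, and variables do not carry over. Pictures are saved under pics/ and viewed, about 8 in all and at most 12, crops included, and the job is handed in when it is done.

Besides the shell and the picture viewer there is one more tool, called after "Request:" as name(argument=value, ...), one argument or row to a line, values as JSON. drive_tool: Moves the arm, as the interface text tells. Shifts and turns lie within -1 to 1; 1 stands for 0.04 m of shift or 6 degrees of turn. Its arguments: {"type":"object","properties":{"targets":{"type":"array"},"claw":{"type":"number"},"newtons":{"type":"number"}},"required":["targets"]}

```bash
ls; mkdir -p pics
cat > h.py <<'E'
import numpy as np, cv2
from station import arm
def toW(cam,p):
    c=arm.get_calibration(cam); return np.array(c["origin"])+np.array(c["rotation"])@np.array(p)
def cloud(cam,depth,px):
    "px Nx2 (col,row) -> world"
    c=arm.get_calibration(cam); px=np.asarray(px,float).reshape(-1,2)
    u=cv2.undistortPoints(px[:,None],np.array(c["mtx"]),np.array(c["dist_coeffs"]))[:,0]
    d=depth[px[:,1].astype(int),px[:,0].astype(int)]
    P=np.c_[u[:,0]*d,-u[:,1]*d,-d]
    return np.array(c["origin"])+P@np.array(c["rotation"]).T
def proj(cam,W):
    c=arm.get_calibration(cam); R=np.array(c["rotation"])
    P=(np.atleast_2d(W)-np.array(c["origin"]))@R; P=P*[1,-1,-1]
    return cv2.projectPoints(P,np.zeros(3),np.zeros(3),np.array(c["mtx"]),np.array(c["dist_coeffs"]))[0][:,0]
E
python3 - <<'E'
from h import *
for cam in ["scene","top"]:
    im,d=arm.grab_frame(cam); cv2.imwrite(f"pics/{cam}0.png",im[:,:,::-1])
    print(cam,np.round(arm.get_calibration(cam)["origin"],3))
    for n in ["gearhead","collar_grip","latch_hinge","latch_paddle"]:
        print(n,[(np.round(toW(cam,r["point"]),3).tolist(),round(r["score"],2)) for r in arm.landmark_of(n,cam)])
    for n in ["core_bit","grease_tin","spanner","adapter"]:
        print(n,[(np.round(toW(cam,r["point"]),3).tolist(),round(r["score"],2)) for r in arm.landmark_of(n,cam)])
s=arm.get_state();print(s)
E
```

```text
pics
scene [0.895 0.697 0.833]
gearhead [([-1.829, -2.027, -1.891], 0.9), ([-2.342, -2.539, -2.403], 0.58)]
collar_grip [([-1.627, -1.824, -1.688], 0.97), ([-0.76, -0.957, -0.821], 0.97), ([-2.08, -2.277, -2.141], 0.93)]
latch_hinge [([-0.906, -1.103, -0.967], 0.8), ([-1.749, -1.947, -1.811], 0.59)]
latch_paddle [([-0.846, -1.044, -0.908], 0.77), ([-1.714, -1.911, -1.775], 0.53)]
core_bit [([-2.711, -2.909, -2.773], 0.65), ([-1.756, -1.953, -1.817], 0.56)]
grease_tin [([-1.415, -1.613, -1.477], 0.7)]
spanner [([-2.832, -3.029, -2.893], 0.72)]
adapter [([-1.469, -1.667, -1.531], 0.55)]
top [0.368 0.071 1.322]
gearhead [([2.405, 2.108, 3.359], 0.89), ([2.416, 2.119, 3.37], 0.77), ([2.442, 2.145, 3.396], 0.65)]
collar_grip [([2.197, 1.9, 3.151], 0.98), ([2.182, 1.884, 3.135], 0.82), ([2.263, 1.965, 3.216], 0.73)]
latch_hinge [([2.198, 1.9, 3.151], 0.72), ([2.203, 1.906, 3.157], 0.72), ([2.273, 1.975, 3.226], 0.36)]
latch_paddle [([2.181, 1.884, 3.135], 0.67), ([2.198, 1.9, 3.151], 0.58), ([2.228, 1.931, 3.182], 0.43)]
core_bit [([2.475, 2.178, 3.429], 0.61)]
grease_tin [([2.39, 2.093, 3.343], 0.76)]
spanner [([2.448, 2.15, 3.401], 0.71)]
adapter [([2.431, 2.133, 3.384], 0.65)]
{'t': 0.9, 'q': array([-8.46921668e-01,  3.58549449e-01,  1.18892760e-02, -3.89026708e-06,
       -1.22411172e+00, -2.88081763e-01]), 'qd': array([ 0.00010467,  0.0006689 , -0.00123642,  0.00010509,  0.00023341,
        0.0019166 ]), 'joint_efforts': array([-1.90579717e-04, -5.82350743e+01,  2.93299538e+01,  7.00235143e+00,
        1.23914477e-02, -4.71314013e-05]), 'eef_pos': array([ 0.28489317, -0.6118948 ,  0.22658858]), 'ee_rot': array([-3.14157027e+00,  1.04494430e-05, -2.70580108e+00]), 'force': array([ 0.48608585,  0.44023925, -0.36190852]), 'moment': array([0.01967677, 0.04928425, 0.00015889]), 'width': 0.08756912459936995}
```

The calibration's rotation isn't a 3x3 matrix, so I'll check its form and look at the pictures.

Run:
```python
from h import *
for c in ["scene","top"]: print(arm.get_calibration(c))
```

```text
{'mtx': array([[397.15479716,   0.        , 278.75414836],
       [  0.        , 397.15479716, 217.27418357],
       [  0.        ,   0.        ,   1.        ]]), 'dist_coeffs': array([-0.09424849,  0.        ,  0.        ,  0.        ,  0.        ]), 'origin': array([0.89454152, 0.69714329, 0.83312861]), 'rotation': array([ 0.79749171, -0.00575508,  2.58832579])}
{'mtx': array([[500.79503229,   0.        , 270.98374699],
       [  0.        , 500.79503229, 209.54794828],
       [  0.        ,   0.        ,   1.        ]]), 'dist_coeffs': array([-0.03952907,  0.        ,  0.        ,  0.        ,  0.        ]), 'origin': array([0.36820539, 0.0707415 , 1.32166346]), 'rotation': array([ 0.10248624,  0.01023121, -1.54204194])}
```

View pics/scene0.png

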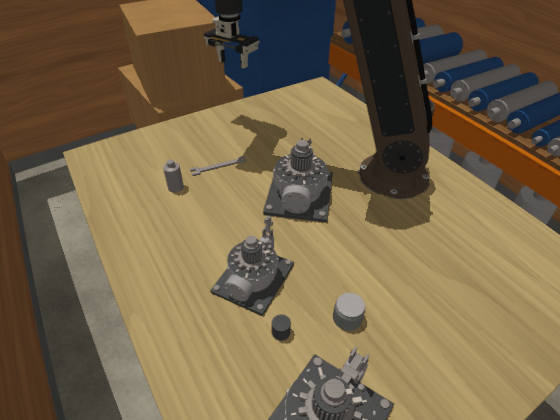

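View pics/top0.png

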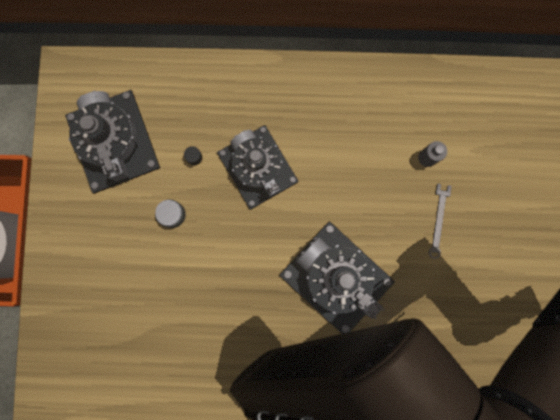

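Three gear heads show. The middle one is the smallest (scene ≈(252,265), top ≈(257,165)), with the motor flange up-left and the latch down-right in the top view. The rotation is roll/pitch/yaw, so I'll fix the helper.

```bash
sed -i 's/^from station.*/&\nfrom scipy.spatial.transform import Rotation as Ro\ndef RM(c): return Ro.from_euler("xyz",c["rotation"]).as_matrix()/; s/np.array(c\["rotation"\])/RM(c)/g' h.py
python3 - <<'E'
from h import *
crops=[]
for cam in ["scene","top"]:
    im,d=arm.grab_frame(cam)
    for n in ["gearhead","collar_grip","latch_hinge","latch_paddle","core_bit","grease_tin","spanner","adapter"]:
        print(cam,n,[(np.round(toW(cam,r["point"]),3).tolist(),round(r["score"],2)) for r in arm.landmark_of(n,cam)])
    b=(200,205,100,110) if cam=="scene" else (207,115,100,110)
    x,y,w,h=b; crops.append(cv2.resize(im[y:y+h,x:x+w],None,fx=4,fy=4,interpolation=cv2.INTER_CUBIC))
    # plate corners via segmentation later; heights
    for r in arm.cut_out("gearhead",cam):
        m=r["pixels"]; v,u=np.nonzero(m&(d>0)); P=cloud(cam,d,np.c_[u,v])
        k=P[:,2]<0.02; top=P[:,2]>0.14
        if len(u): print(len(u),np.round(P.mean(0),3),"zmax",np.round(P[:,2].max(),3), "minrect",cv2.minAreaRect((P[:,:2]*1000).astype(np.float32)), "spindle",np.round(P[top].mean(0),4) if top.any() else None,top.sum())
cv2.imwrite("pics/c1.png",np.hstack(crops)[:,:,::-1])
E
```

```text
scene gearhead [([0.33, -0.081, 0.001], 0.91), ([0.614, 0.132, 0.001], 0.86), ([0.485, 0.354, 0.003], 0.18)]
scene collar_grip [([0.675, 0.528, 0.145], 0.98), ([0.33, -0.082, 0.144], 0.88), ([0.616, 0.132, 0.111], 0.82), ([0.541, 0.084, 0.127], 0.54)]
scene latch_hinge [([0.585, 0.482, 0.128], 0.87), ([0.545, 0.086, 0.1], 0.43)]
scene latch_paddle [([0.619, 0.5, 0.138], 0.9), ([0.543, 0.085, 0.128], 0.54)]
scene core_bit [([0.656, -0.32, -0.001], 0.79)]
scene grease_tin [([0.486, 0.353, 0.003], 0.88)]
scene spanner [([0.488, -0.356, 0.001], 0.73)]
scene adapter [([0.636, 0.304, 0.001], 0.8)]
4124 [ 0.358 -0.044  0.073] zmax 0.196 minrect ((268.00531005859375, -158.08734130859375), (434.4288330078125, 203.4258270263672), 49.143367767333984) spindle [ 0.3391 -0.0719  0.169 ] 440
5453 [0.657 0.509 0.109] zmax 0.196 minrect ((638.3396606445312, 483.5154113769531), (184.95091247558594, 258.057861328125), 73.1690444946289) spindle [0.6845 0.5317 0.1737] 1340
4125 [0.627 0.156 0.06 ] zmax 0.152 minrect ((567.1675415039062, 84.24539184570312), (319.0841064453125, 178.41017150878906), 31.4859
[... 303 characters left out ...]
27], 0.71), ([0.259, -0.17, 0.128], 0.59)]
top latch_paddle [([0.282, -0.14, 0.135], 0.82), ([0.615, 0.494, 0.129], 0.76), ([0.54, 0.083, 0.127], 0.45)]
top core_bit [([0.66, -0.326, 0.001], 0.82)]
top grease_tin [([0.479, 0.349, 0.001], 0.85)]
top spanner [([0.488, -0.357, 0.002], 0.8)]
top adapter [([0.641, 0.297, -0.001], 0.83)]
6862 [ 0.329 -0.08   0.08 ] zmax 0.567 minrect ((328.6976318359375, -89.37266540527344), (237.7921142578125, 197.37939453125), 48.33541488647461) spindle [ 0.3286 -0.0847  0.1752] 674
3837 [0.609 0.127 0.058] zmax 0.155 minrect ((624.1547241210938, 133.06040954589844), (200.94573974609375, 153.82894897460938), 32.657779693603516) spindle [0.6006 0.1191 0.1478] 125
```

View pics/c1.png

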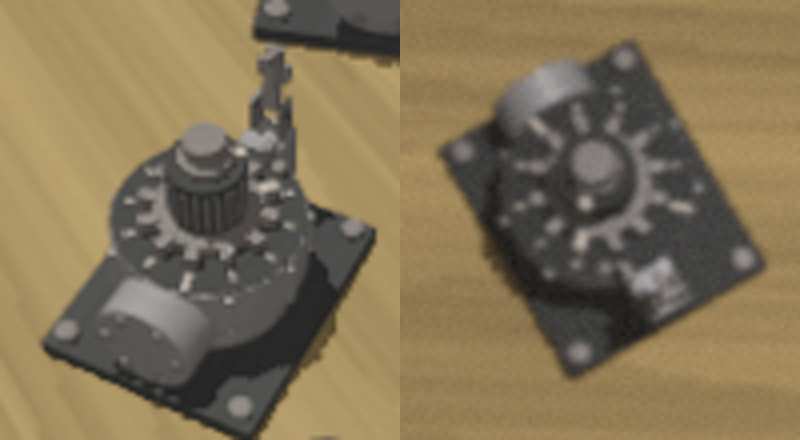

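```bash
cat >> h.py <<'E'
def ortho(cam,im,c,yaw,z,half=0.075,n=300):
    "gear-frame rectified view at height z: col=+x right, row=-y"
    g=np.linspace(-half,half,n); X,Y=np.meshgrid(g,-g)
    cs,sn=np.cos(yaw),np.sin(yaw)
    W=np.c_[(c[0]+cs*X-sn*Y).ravel(),(c[1]+sn*X+cs*Y).ravel(),np.full(X.size,z)]
    m=proj(cam,W).astype(np.float32).reshape(n,n,2)
    return cv2.remap(im,m[:,:,0],m[:,:,1],cv2.INTER_CUBIC)
def marks(o,half=0.075,yaw=0):
    n=o.shape[0]; o=o.copy()
    for k in range(1,11):
        a=np.radians(135-30*(k-1)); p=lambda r:(int(n/2+n/2/half*r*np.cos(a)),int(n/2-n/2/half*r*np.sin(a)))
        cv2.line(o,p(.062),p(.066),(255,0,0),1); cv2.putText(o,str(k),(p(.071)[0]-5,p(.071)[1]+4),0,.4,(255,255,0),1)
    return o
E
python3 - <<'E'
from h import *
c0=np.array([.618,.130]); outs=[]
for cam in ["top","scene"]:
    im,d=arm.grab_frame(cam)
    u0,v0=proj(cam,[c0[0],c0[1],.1])[0].astype(int)
    u,v=np.meshgrid(np.arange(u0-60,u0+60),np.arange(v0-60,v0+60)); px=np.c_[u.ravel(),v.ravel()]
    P=cloud(cam,d,px); r=np.linalg.norm(P[:,:2]-c0,axis=1)
    s=P[(P[:,2]>.145)&(r<.03)]; print(cam,"spindle",np.round(np.median(s,0),4),len(s),cv2.minEnclosingCircle((s[:,:2]*1000).astype(np.float32)))
    pl=P[(P[:,2]<.02)&(P[:,2]>.004)&(r<.16)]
    print("plate",cv2.minAreaRect((pl[:,:2]*1000).astype(np.float32)),np.median(pl[:,2]))
    lt=P[(P[:,2]>.112)&(r>.06)&(r<.12)]; print("latch",np.round(lt.mean(0),4),np.round(lt.max(0),3),len(lt))
    for z in (.08,.092): outs.append(marks(ortho(cam,im,c0,np.radians(32),z)))
cv2.imwrite("pics/o1.png",np.vstack([np.hstack(outs[:2]),np.hstack(outs[2:])])[:,:,::-1])
E
```

```text
top spindle [0.6175 0.1284 0.1492] 89 ((617.3053588867188, 129.1075439453125), 12.714479446411133)
plate ((626.2060546875, 132.93116760253906), (293.1351318359375, 311.86236572265625), 1.56545889377594) 0.010903212553373898
latch [0.5428 0.0844 0.1412] [0.552 0.093 0.149] 41
scene spindle [0.6198 0.1333 0.1498] 81 ((619.91943359375, 132.3138427734375), 13.759960174560547)
plate ((618.1480712890625, 117.22097778320312), (234.5765380859375, 299.9722900390625), 53.15792465209961) 0.01224104168194634
latch [0.5461 0.0888 0.1318] [0.557 0.096 0.148] 82
```

View pics/o1.png

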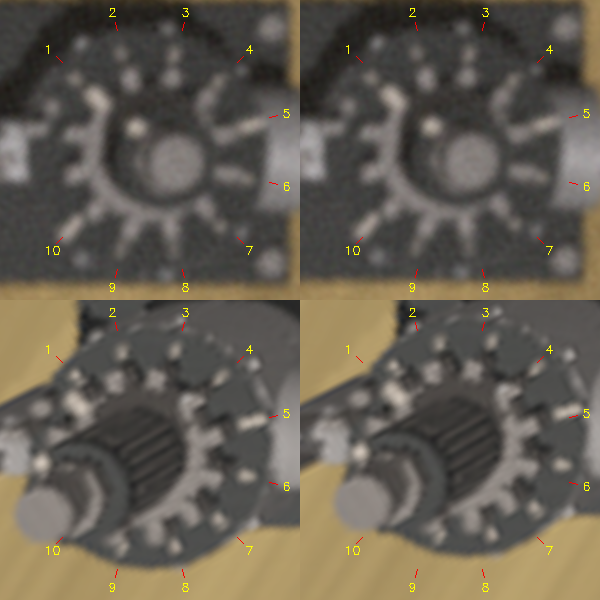

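The pointer stands at mark 1. Marks 1, 5 and 10 line up with axis (0.618, 0.130) and yaw 32°. I'll travel over the collar while turning to yaw ≈ 2°, so 150° clockwise stays in range.

Request:
drive_tool(
  targets=[
    [0.32, 0.714, 0, 0, 0, 1],
    [0.32, 0.714, 0, 0, 0, 1],
    [0.32, 0.714, 0, 0, 0, 1],
    [0.32, 0.714, 0, 0, 0, 1],
    [0.32, 0.714, 0, 0, 0, 1],
  ],
  claw=0.85,
  newtons=40,
)

```text
t: 2.62
eef_pos: [0.3492, -0.4682, 0.2267]
ee_rot: [-3.141, -0.0, -2.179]
force: [0.1, 0.3, -0.7]
width: 0.0745
```

Request:
drive_tool(
  targets=[
    [0.32, 0.714, 0, 0, 0, 1],
    [0.32, 0.714, 0, 0, 0, 1],
    [0.32, 0.714, 0, 0, 0, 1],
    [0.32, 0.714, 0, 0, 0, 1],
    [0.32, 0.714, 0, 0, 0, 1],
  ],
)

```text
t: 3.25
eef_pos: [0.4133, -0.3254, 0.2268]
ee_rot: [-3.141, -0.0, -1.655]
force: [0.5, -1.3, 0.7]
width: 0.0744
```

Request:
drive_tool(
  targets=[
    [0.32, 0.714, 0, 0, 0, 1],
    [0.32, 0.714, 0, 0, 0, 1],
    [0.32, 0.714, 0, 0, 0, 1],
    [0.32, 0.714, 0, 0, 0, 1],
    [0.32, 0.714, 0, 0, 0, 1],
  ],
)

```text
t: 3.88
eef_pos: [0.4773, -0.1825, 0.2268]
ee_rot: [-3.141, -0.0, -1.131]
force: [-0.1, -0.2, 0.6]
width: 0.0741
```

Request:
drive_tool(
  targets=[
    [0.32, 0.714, 0, 0, 0, 1],
    [0.32, 0.714, 0, 0, 0, 1],
    [0.32, 0.714, 0, 0, 0, 1],
    [0.32, 0.714, 0, 0, 0, 1],
    [0.32, 0.714, 0, 0, 0, 1],
  ],
)

```text
t: 4.5
eef_pos: [0.5413, -0.0397, 0.2268]
ee_rot: [-3.141, -0.0, -0.608]
force: [0.4, 0.4, -0.6]
width: 0.0746
```

Request:
drive_tool(
  targets=[
    [0.32, 0.714, 0, 0, 0, 1],
    [0.32, 0.714, 0, 0, 0, 1],
    [0.32, 0.714, 0, 0, 0, 1],
    [0.32, 0.714, 0, 0, 0, 1],
    [0.32, 0.714, 0, 0, 0, 1],
  ],
)

```text
t: 5.12
eef_pos: [0.6053, 0.1031, 0.2267]
ee_rot: [-3.141, -0.0, -0.084]
force: [-0.3, -1.0, -1.1]
width: 0.0748
```

Request:
drive_tool(
  targets=[
    [0.32, 0.714, 0, 0, 0, 1],
    [0, 0, 0, 0, 0, 0],
    [0, 0, 0, 0, 0, 0],
  ],
)

```text
t: 5.5
eef_pos: [0.6174, 0.1304, 0.2264]
ee_rot: [3.141, 0.0, 0.016]
force: [0.1, -0.4, -0.4]
width: 0.0745
```

Request:
drive_tool(
  targets=[
    [0, 0, -0.8, 0, 0, 0],
    [0, 0, -0.8, 0, 0, 0],
    [0, 0, -0.8, 0, 0, 0],
    [0, 0, -0.5, 0, 0, 0],
    [0, 0, -0.3, 0, 0, 0],
  ],
)

```text
t: 6.12
eef_pos: [0.6172, 0.1297, 0.0978]
ee_rot: [3.141, 0.001, 0.015]
force: [0.1, -0.3, 1.1]
width: 0.0746
```

Request:
drive_tool(
  targets=[
    [0, 0, 0, 0, 0, 0],
    [0, 0, 0, 0, 0, 0],
  ],
)

```text
t: 6.38
eef_pos: [0.6183, 0.1307, 0.0997]
ee_rot: [-3.141, -0.001, 0.017]
force: [0.1, 0.3, -0.1]
width: 0.0741
```

Request:
drive_tool(
  targets=[
    [0, 0, 0, 0, 0, 0],
    [0, 0, 0, 0, 0, 0],
    [0, 0, 0, 0, 0, 0],
    [0, 0, 0, 0, 0, 0],
    [0, 0, 0, 0, 0, 0],
  ],
  claw=0.35,
  newtons=35,
)

```text
t: 7.0
eef_pos: [0.6178, 0.1309, 0.0989]
ee_rot: [-3.141, -0.0, 0.017]
force: [-1.4, 1.2, 3.7]
width: 0.0497
```

Gripped: width 49.7 mm, with small side forces. Now turning clockwise.

Request:
drive_tool(
  targets=[
    [0, 0, 0, 0, 0, -1],
    [0, 0, 0, 0, 0, -1],
    [0, 0, 0, 0, 0, -1],
    [0, 0, 0, 0, 0, -1],
    [0, 0, 0, 0, 0, -1],
  ],
)

```text
t: 7.62
eef_pos: [0.6179, 0.1312, 0.0988]
ee_rot: [-3.141, -0.0, -0.51]
force: [-2.1, 2.5, 2.9]
width: 0.0489
```

Request:
drive_tool(
  targets=[
    [0, 0, 0, 0, 0, -1],
    [0, 0, 0, 0, 0, -1],
    [0, 0, 0, 0, 0, -1],
    [0, 0, 0, 0, 0, -1],
    [0, 0, 0, 0, 0, -1],
  ],
)

```text
t: 8.25
eef_pos: [0.6182, 0.1315, 0.0989]
ee_rot: [-3.14, 0.0, -1.034]
force: [-1.2, 3.5, 2.6]
width: 0.0497
```

Request:
drive_tool(
  targets=[
    [0, 0, 0, 0, 0, -1],
    [0, 0, 0, 0, 0, -1],
    [0, 0, 0, 0, 0, -1],
    [0, 0, 0, 0, 0, -1],
    [0, 0, 0, 0, 0, -1],
  ],
)

```text
t: 8.88
eef_pos: [0.6185, 0.1317, 0.0989]
ee_rot: [-3.14, 0.001, -1.557]
force: [1.3, 3.8, 0.9]
width: 0.0493
```

Request:
drive_tool(
  targets=[
    [0, 0, 0, 0, 0, -1],
    [0, 0, 0, 0, 0, -1],
    [0, 0, 0, 0, 0, -1],
    [0, 0, 0, 0, 0, -1],
    [0, 0, 0, 0, 0, -1],
  ],
)

```text
t: 9.5
eef_pos: [0.6189, 0.1316, 0.0988]
ee_rot: [-3.14, 0.002, -2.081]
force: [2.2, 3.6, -0.5]
width: 0.0495
```

Request:
drive_tool(
  targets=[
    [0, 0, 0, 0, 0, -1],
    [0, 0, 0, 0, 0, -1],
    [0, 0, 0, 0, 0, -1],
    [0, 0, 0, 0, 0, -1],
    [0, 0, 0, 0, 0, -1],
  ],
)

```text
t: 10.12
eef_pos: [0.6192, 0.1314, 0.0989]
ee_rot: [-3.141, 0.003, -2.604]
force: [3.7, 2.3, -1.8]
width: 0.0498
```

Request:
drive_tool(
  targets=[
    [0, 0, 0, 0, 0, 0],
    [0, 0, 0, 0, 0, 0],
  ],
)

```text
t: 10.38
eef_pos: [0.6191, 0.1313, 0.0989]
ee_rot: [-3.141, 0.003, -2.598]
force: [4.4, 2.5, -0.8]
width: 0.0492
```

```bash
cat > look.py <<'E'
from h import *
import sys
c0=np.array([.618,.1305]); outs=[]
for cam in ["top","scene"]:
    im,d=arm.grab_frame(cam)
    outs.append(marks(ortho(cam,im,c0,np.radians(32),.092)))
    u0,v0=proj(cam,[.6,.12,.1])[0].astype(int); outs.append(cv2.resize(im[v0-50:v0+50,u0-50:u0+50],(300,300),interpolation=cv2.INTER_CUBIC))
cv2.imwrite(f"pics/{sys.argv[1]}.png",np.vstack([np.hstack(outs[:2]),np.hstack(outs[2:])])[:,:,::-1])
s=arm.get_state(); print({k:np.round(s[k],3) for k in ("t","q","eef_pos","moment","force")})
E
python3 look.py l1
```

```text
{'t': np.float64(10.475), 'q': array([ 0.517,  0.393, -0.248,  0.   , -0.926, -1.545]), 'eef_pos': array([0.619, 0.131, 0.099]), 'moment': array([ 0.855, -1.789, -0.131]), 'force': array([ 4.732,  1.154, -1.54 ])}
```

View pics/l1.png

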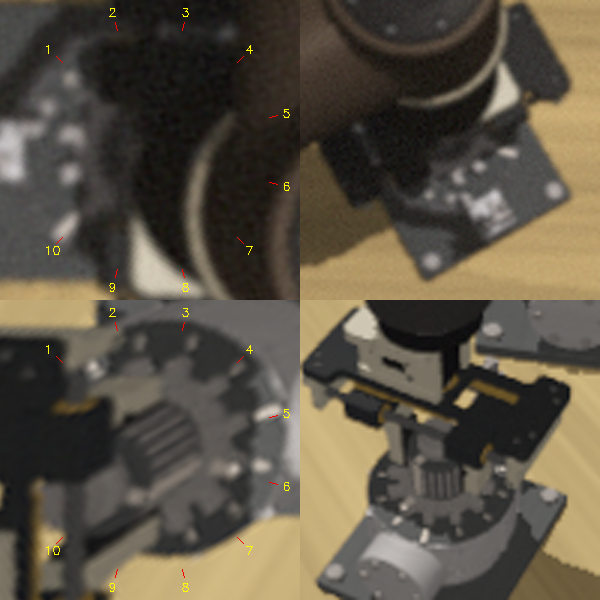

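The white pointer lug lines up with the 6 mark at (232–262, 467) in the scene ortho view. Releasing and rising.

Request:
drive_tool(
  targets=[
    [0, 0, 0, 0, 0, 0],
    [0, 0, 0, 0, 0, 0],
    [0, 0, 0, 0, 0, 0],
    [0, 0, 0.1, 0, 0, 0],
  ],
  claw=0.8,
)

```text
t: 10.98
eef_pos: [0.6173, 0.1304, 0.1023]
ee_rot: [3.141, -0.001, -2.601]
force: [0.5, 0.1, 0.7]
width: 0.0698
```

Request:
drive_tool(
  targets=[
    [0, 0, 0.5, 0, 0, 0],
    [0, 0, 0.8, 0, 0, 0],
    [0, 0, 0.8, 0, 0, 0],
    [0, 0, 0.8, 0, 0, 0],
    [0, 0, 0.3, 0, 0, 0],
  ],
)

```text
t: 11.6
eef_pos: [0.6184, 0.1309, 0.2331]
ee_rot: [-3.141, 0.003, -2.601]
force: [0.1, 0.2, -0.0]
width: 0.0701
```

Request:
drive_tool(
  targets=[
    [-0.7, -0.44, 0, 0, 0, 0],
    [-0.7, -0.44, 0, 0, 0, 0],
    [-0.7, -0.44, 0, 0, 0, 0],
    [-0.7, -0.44, 0, 0, 0, 0],
    [-0.2, -0.12, 0, 0, 0, 0],
  ],
  claw=0,
)

```text
t: 12.22
eef_pos: [0.496, 0.0545, 0.2305]
ee_rot: [3.141, -0.0, -2.601]
force: [1.0, 0.1, 0.0]
width: 0.0257
```

Run:
```python
from h import *
s=arm.get_state(); print({k:np.round(s[k],3) for k in ("t","eef_pos","ee_rot","force","width")})
c0=np.array([.618,.1305]); yaw=np.radians(32); ax=np.array([np.cos(yaw),np.sin(yaw)])
ims=[]
for cam in ["top","scene"]:
    im,d=arm.grab_frame(cam); ims.append(im)
    for n in ["latch_paddle","latch_hinge","collar_grip"]:
        print(cam,n,[(np.round(toW(cam,r["point"]),3).tolist(),round(r["score"],2)) for r in arm.landmark_of(n,cam)])
    u0,v0=proj(cam,[.545,.085,.12])[0].astype(int)
    u,v=np.meshgrid(np.arange(u0-20,u0+20),np.arange(v0-20,v0+20)); P=cloud(cam,d,np.c_[u.ravel(),v.ravel()])
    e=P[:,:2]-c0; r=e@ax; t=e@[-ax[1],ax[0]]
    k=(P[:,2]>.109)&(P[:,2]<.16)&(abs(t)<.025)&(r<-.05)
    for lo in np.arange(.11,.155,.008):
        kk=k&(P[:,2]>=lo)&(P[:,2]<lo+.008)
        if kk.sum(): print(cam,round(lo,3),kk.sum(),"r",np.round([r[kk].min(),np.median(r[kk]),r[kk].max()],4),"t",np.round(np.median(t[kk]),4))
o=marks(ortho("scene",ims[1],c0,yaw,.092))
u0,v0=proj("scene",[.6,.12,.1])[0].astype(int)
cv2.imwrite("pics/l2.png",np.hstack([o,cv2.resize(ims[1][v0-50:v0+50,u0-50:u0+50],(300,300),interpolation=cv2.INTER_CUBIC)])[:,:,::-1])
```

```text
{'t': np.float64(12.225), 'eef_pos': array([0.496, 0.055, 0.23 ]), 'ee_rot': array([ 3.141, -0.   , -2.601]), 'force': array([1.027, 0.137, 0.011]), 'width': np.float64(0.026)}
top latch_paddle [([0.61, 0.497, 0.133], 0.78), ([0.287, -0.14, 0.139], 0.47)]
top latch_hinge [([0.256, -0.167, 0.13], 0.67)]
top collar_grip [([0.679, 0.524, 0.138], 0.85), ([0.334, -0.091, 0.141], 0.84), ([0.618, 0.132, 0.111], 0.55), ([0.484, -0.356, 0.002], 0.53)]
scene latch_paddle [([0.621, 0.5, 0.137], 0.74), ([0.656, -0.324, -0.0], 0.7), ([0.539, 0.085, 0.126], 0.41)]
scene latch_hinge [([0.582, 0.483, 0.129], 0.61), ([0.545, 0.088, 0.1], 0.54)]
scene collar_grip [([0.676, 0.53, 0.145], 0.92), ([0.616, 0.131, 0.111], 0.88), ([0.328, -0.082, 0.142], 0.79)]
scene 0.11 14 r [-0.083  -0.0808 -0.0774] t 0.0019
scene 0.118 20 r [-0.0855 -0.0831 -0.0783] t 0.0008
scene 0.126 19 r [-0.0907 -0.0852 -0.0828] t 0.0063
scene 0.134 11 r [-0.088  -0.085  -0.0747] t 0.0049
scene 0.142 23 r [-0.0924 -0.0829 -0.0747] t 0.0017
```

View pics/l2.png

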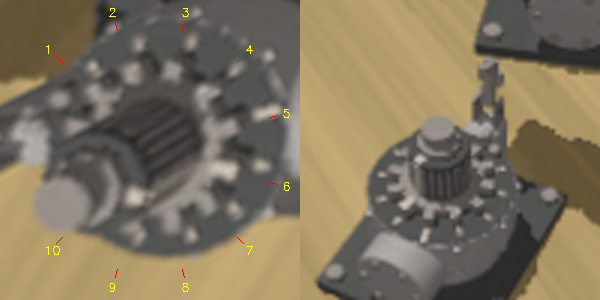

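The collar sits at 6 with the latch still open and about vertical. The tool is 144 mm out from the axis, behind the latch. Descending, then pushing inward along (0.848, 0.53).

Request:
drive_tool(
  targets=[
    [0, 0, -0.8, 0, 0, 0],
    [0, 0, -0.8, 0, 0, 0],
    [0, 0, -0.7, 0, 0, 0],
    [0, 0, -0.3, 0, 0, 0],
    [0, 0, 0, 0, 0, 0],
  ],
)

```text
t: 13.25
eef_pos: [0.4977, 0.0554, 0.1261]
ee_rot: [-3.142, -0.002, -2.601]
force: [0.3, 0.2, -0.2]
width: 0.0006
```

Request:
drive_tool(
  targets=[
    [0.25, 0.16, 0, 0, 0, 0],
    [0.25, 0.16, 0, 0, 0, 0],
    [0.2, 0.125, 0, 0, 0, 0],
    [0.2, 0.125, 0, 0, 0, 0],
    [0.2, 0.125, 0, 0, 0, 0],
  ],
)

```text
t: 13.88
eef_pos: [0.5422, 0.0836, 0.1265]
ee_rot: [3.142, -0.0, -2.601]
force: [0.2, -0.4, -0.2]
width: 0.0004
```

Request:
drive_tool(
  targets=[
    [0.18, 0.11, 0, 0, 0, 0],
    [0.18, 0.115, 0, 0, 0, 0],
    [0.12, 0.075, -0.07, 0, 0, 0],
    [0.12, 0.075, -0.1, 0, 0, 0],
    [0.08, 0.05, -0.1, 0, 0, 0],
  ],
)

```text
t: 14.5
eef_pos: [0.5689, 0.1003, 0.1154]
ee_rot: [-3.142, -0.001, -2.601]
force: [-2.6, -1.1, 4.7]
width: 0.0002
```

Request:
drive_tool(
  targets=[
    [0.05, 0.03, -0.06, 0, 0, 0],
    [0.05, 0.03, -0.06, 0, 0, 0],
    [0, 0, -0.06, 0, 0, 0],
    [0, 0, -0.06, 0, 0, 0],
  ],
)

```text
t: 15.0
eef_pos: [0.573, 0.1027, 0.106]
ee_rot: [3.141, 0.0, -2.601]
force: [-0.8, -0.9, -0.1]
width: 0.0005
```

Request:
drive_tool(
  targets=[
    [0, 0, -0.05, 0, 0, 0],
    [0, 0, -0.05, 0, 0, 0],
    [0, 0, 0, 0, 0, 0],
  ],
)

```text
t: 15.38
eef_pos: [0.5732, 0.1026, 0.1041]
ee_rot: [-3.141, 0.001, -2.6]
force: [-5.5, -0.8, 15.5]
width: 0.0006
```

It snapped past the catch and now bears on the paddle at its home height (104 mm). I'll press a little more, rise clear and check.

Request:
drive_tool(
  targets=[
    [0, 0, -0.04, 0, 0, 0],
    [0, 0, 0, 0, 0, 0],
  ],
)

```text
t: 15.62
eef_pos: [0.5733, 0.1026, 0.1039]
ee_rot: [-3.14, 0.002, -2.6]
force: [-10.3, -0.4, 25.9]
width: 0.0002
```

Request:
drive_tool(
  targets=[
    [0, 0, 0.4, 0, 0, 0],
    [0, 0, 0.8, 0, 0, 0],
    [0, 0, 0.8, 0, 0, 0],
    [0, 0, 0.8, 0, 0, 0],
    [0, 0, 0.4, 0, 0, 0],
  ],
)

```text
t: 16.25
eef_pos: [0.5736, 0.1029, 0.2305]
ee_rot: [-3.141, 0.003, -2.601]
force: [0.9, -0.6, -0.6]
width: 0.0007
```

Request:
drive_tool(
  targets=[
    [-0.8, -0.5, 0, 0, 0, 0],
    [-0.8, -0.5, 0, 0, 0, 0],
    [-0.8, -0.5, 0, 0, 0, 0],
    [-0.4, -0.5, 0, 0, 0, 0],
    [0, 0, 0, 0, 0, 0],
  ],
)

```text
t: 16.88
eef_pos: [0.4602, 0.0216, 0.2288]
ee_rot: [3.142, 0.001, -2.602]
force: [0.7, 0.6, 0.7]
width: 0.0005
```

```bash
python3 look.py l3
python3 - <<'E'
from h import *
c0=np.array([.618,.1305]); yaw=np.radians(32); ax=np.array([np.cos(yaw),np.sin(yaw)])
for cam in ["top","scene"]:
    im,d=arm.grab_frame(cam)
    u0,v0=proj(cam,[.565,.097,.104])[0].astype(int)
    u,v=np.meshgrid(np.arange(u0-25,u0+25),np.arange(v0-25,v0+25)); P=cloud(cam,d,np.c_[u.ravel(),v.ravel()])
    e=P[:,:2]-c0; r=e@ax; t=e@[-ax[1],ax[0]]
    for lo in np.arange(-.09,-.03,.01):
        k=(r>lo)&(r<lo+.01)&(abs(t)<.006)
        print(cam,round(lo,3),k.sum(),np.round(np.percentile(P[k,2],[10,50,90]),4) if k.any() else "")
    for n in ["core_bit","grease_tin","spanner","adapter","latch_paddle"]:
        print(n,[np.round(toW(cam,q["point"]),3).tolist() for q in arm.landmark_of(n,cam)])
E
```

```text
{'t': np.float64(16.975), 'q': array([ 0.477, -0.002, -0.433,  0.   , -1.139, -1.508]), 'eef_pos': array([0.461, 0.023, 0.229]), 'moment': array([ 0.043, -0.012, -0.023]), 'force': array([ 0.735, -0.275,  0.001])}
top -0.09 0 
top -0.08 0 
top -0.07 20 [0.0986 0.1026 0.1062]
top -0.06 20 [0.1015 0.1036 0.1066]
top -0.05 20 [0.0999 0.1031 0.1057]
top -0.04 15 [0.0873 0.0919 0.1027]
core_bit [[0.659, -0.325, -0.001]]
grease_tin [[0.48, 0.351, 0.002], [0.616, 0.129, 0.107]]
spanner [[0.486, -0.358, 0.002]]
adapter [[0.643, 0.299, -0.003]]
latch_paddle [[0.283, -0.139, 0.137], [0.616, 0.496, 0.131], [0.572, 0.103, 0.106]]
scene -0.09 7 [0.0795 0.0796 0.1034]
scene -0.08 15 [0.0817 0.1023 0.1037]
scene -0.07 12 [0.1014 0.1023 0.1041]
scene -0.06 18 [0.0794 0.1024 0.1048]
scene -0.05 14 [0.1014 0.1031 0.1059]
scene -0.04 1 [0.0997 0.0997 0.0997]
core_bit [[0.656, -0.319, -0.002]]
grease_tin [[0.483, 0.353, 0.003]]
spanner [[0.484, -0.355, 0.001]]
adapter [[0.631, 0.304, 0.0]]
latch_paddle [[0.619, 0.502, 0.135], [0.571, 0.103, 0.104]]
```

View pics/l3.png

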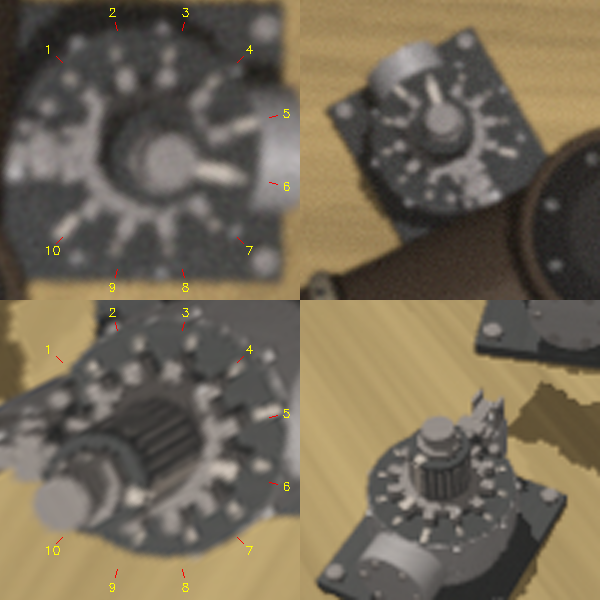

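The pointer lies along mark 6 (top ortho (225,175)). The latch is flat with the paddle top at about 103–104 mm, the bystanders are unmoved and the arm is clear. Handing in.

```bash
python3 -c "
from station import arm
print(arm.job_done())"
```

```text
the job is handed in; nothing more can be done
None
```

The job is handed in at about 17 s on the robot's clock; no verdict is reported back. I gripped the collar of the smallest gear head and turned it 150° clockwise from setting 1 to 6. I then let go, swung the latch over with closed fingers, pressed it down and backed off.

- **Collar:** in both cameras the pointer lies along mark 6 after release, and still did after the latch was closed.
- **Latch:** I felt it pass the catch, then it bore up to about 26 N at 104 mm, its home height. Afterwards its top measured flat, with medians of 102 to 104 mm along the arm (103 to 104 mm at the paddle).
- **Order:** the latch was still upright when the collar reached 6, so the intermediate condition should hold.
- **Bystanders and arm:** all four bystanders read within about 6 mm of their starting estimates, which is close to the detector's noise. The arm is clear, with near-zero force.

No check failed or disagreed. The camera views of the latch are coarse, so the contact height and force are the firmer evidence that it is home.

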